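# Turn the trolley wheel valve-up for its evidence photograph

### The job

Turn the spoked trolley wheel on its sloping stand, pushing one spoke after another with the fingertips, until its valve stem stands at the very top of the wheel, straight up the slope from the hub, ready for the evidence photograph. Turn it gently without letting it spin, keep off the rubber tyre and the valve stem, and pick up or shift nothing else on the table. Finish with the wheel at rest and the hand clear.

Things in the scene. Friction and masses are not known exactly. Their poses are not given: they have to be found in the camera images.
- stand: fixed sloping stand, plywood base 280 x 420 x 12 mm, a steel post 45 x 16 mm on each side at y = +-180 mm, 136 mm high, the spoked wheel between. Origin: centre of the base's underside. z up, y from post to post, x level. The wheel's face slopes 35 degrees from level, low edge at +x, top edge at -x: in this frame out of the face is (0.574, 0, 0.819), straight up the slope is (-0.819, 0, 0.574)
- hub (a point): point on the wheel's axis in the plane of the spokes' outer faces, 135 mm above the table, over the stand's origin; axes as the stand's. Wheel: hub 44 mm across; five straight spokes 72 degrees apart, 12 mm wide, 16 mm deep inwards from that plane; open between them from radius 22 to 100 mm; thin rim at radius 100 to 104 mm; free behind the spokes for 35 mm
- bar (a point): middle of the fixed flat steel bar, 12 mm wide, that runs along the stand's y right across the face over the hub. It fills 4 to 12 mm out from the spokes' outer plane (bolt head 20 mm across in the middle: to 15 mm). A finger between the spokes cannot pass it: draw it out to go between the halves above and below the bar
- wheel (a joint): wheel angle, rad: 0 or a whole turn (6.283) = valve stem straight up the slope; grows counter-clockwise seen looking at the face. Starts at 2.36 to 3.92 (stem in the lower part). Bearing friction about 0.12 N m (2 N at mid-spoke), no spring: stays where it is left
- valve (a point): point on the valve stem at radius 80 mm, 6 mm behind the spokes' outer plane. The black stem, 9 to 12 mm thick, stands from the rim towards the hub, radius 100 to 67 mm, midway between two spokes, and turns with the wheel
- stem: the valve stem itself; origin at the wheel's hub point, turns with the wheel
- tyre: black rubber tyre, 294 mm outer and 206 mm inner diameter, 44 mm thick, its front standing 1 mm out from the spokes' outer plane; origin at the hub point, turns with the wheel
- charger_a: white plug-in phone charger block, 30 x 28 x 44 mm, standing with its two pins up; origin under its centre (bystander, loose)
- charger_b: a second charger block like charger_a (bystander, loose)
- tape_roll: brown roll of tape lying flat, 90 mm across, 24 mm high; origin under its centre (bystander, loose)
- foil_roll: foil-wrapped roll lying down, 160 mm long, 44 mm thick (bystander, loose)
- carton: open cardboard carton 110 x 80 x 40 mm; origin under its centre (bystander, loose)
- screwdriver: screwdriver lying on the table (bystander, loose)
- jar: closed jar, 60 mm across, 70 mm high; origin under its centre (bystander, loose)
- phone: black phone lying flat, 150 x 72 x 10 mm; origin under its centre (bystander, loose)

How it is judged:
By the outcome, as a careful person would: the job done as asked, in the order asked, and still so for the second after the job is handed in, with the robot touching nothing.
It also fails if it takes over 62 s, if anything falls off the work surface, if the arm or the gripper's body presses on something with over 40 N, if the wrist force passes 120 N, or if a joint passes its speed limit or range.

### The arm

A 7-joint arm with a two-finger parallel gripper is mounted at the origin on the work surface. World frame = base frame: x ahead of the robot, y to its left, z up, the work surface at z = 0. Lengths are in m, angles in rad, forces in N, time in s.
With the tool pointing down it reaches from about 0.4 to 0.85 m from the base axis. Payload 4.4 kg.
Tool frame: the origin (TCP) lies at the very end of the fingers, on their centre line; the grasp point (between the pads) lies 19 mm behind it (bot.pinch_z is the distance from the TCP to the grasp point, in m); z points along the fingers, y is the line along which they close (so a half turn about z gives the same grasp; the last joint's range is limited). The gripper opens to 94 mm and grips with 3 to 60 N. Pads are 16 mm wide; open, the fingers measure 119 mm over their backs; the gripper's body (75 mm by 177 mm) begins 78 mm behind the grasp point.
Start: joints at [-1.304, 0.628, 0.038, 1.517, -0.027, 0.996, -0.02], TCP at [0.212, 0.614, 0.205] pointing down, gripper open.
Joint ranges: [-3.06, 3.06], [-0.37, 2.12], [-1.25, 1.32], [0.18, 2.47], [-1.1, 4.24], [0.23, 1.98], [-2.94, 2.94]. Speed limits (rad/s): [2.57, 2.57, 3.14, 3.14, 3.14, 3.14, 3.14].

### API

Orientations are given as a rotation vector (axis times angle).
In Python, from workcell import bot gives the robot as it stands.
- The arm moves only by the tool run_rows, called after "Call:" by a JSON object that holds its "name" and its "arguments", one argument or row to a line. Schema: {"type":"object","properties":{"increments":{"type":"array","items":{"type":"number"},"minItems":6,"maxItems":72},"jaw":{"type":"number"},"grip_force":{"type":"number"},"only":{"type":"string"},"quiet":{"type":"boolean"},"lines":{"type":"string"}},"required":["increments"],"additionalProperties":false}. increments is one flat list of numbers that holds 1 to 12 rows one after another, with no inner brackets; each row has 6 numbers: dx, dy, dz in m, then a rotation vector rx, ry, rz in rad; each row shifts and turns the commanded pose from where the row before left it, along the tool's axes as they then stand; what a row does not reach is not made up. A row lasts 1/8 s, in which the tool goes at most 0.0625 m and 0.188 rad, less where a joint would pass 70% of its speed; a pose out of reach is approached as far as the arm can. jaw is the finger opening in m, set as the call begins (left out keeps the last). The fingers move at their own pace and stop on an object; grip_force is the grip in N (left out, the last holds). Time passes only in rows, so rows that do not move let the fingers close. The tool returns the time, the measured TCP pose, the force, the opening and the grip force at its end. only (a regular expression) keeps the lines of the reply that match it, lines (a string "A,B") keeps lines A to B, and quiet returns only ok. Input that does not fit is refused with a message, and nothing moves.
- bot.sense(): the state, without advancing time (a new reading comes with each control period).
- bot.snapshot(name): name is "scene" or "top"; returns a dict with "pixels" (480x640x3 uint8, blue, green, red), "range_z" (480x640 float32, m along the optical axis (not along the pixel's ray), 0 where there is no reading), "fx", "fy", "cx", "cy" (pixels), "eye" and "orientation" of the camera in the world. Camera axes: x right, y down, z forward; pixel columns grow to the right and rows downward; lengths in m; the calibration is good to about 2 mm. A picture is of the moment at which its call begins.
- bot.close_job(): hands the job in; it is judged then, once.
The state is a dict: "t": time; "q": joint angles; "qvel": joint speeds; "joint_torque": joint torques, N m; "position": TCP position; "tcp_rot": TCP orientation; "contact_force": force on the tool from outside, world axes, zero at the start; "ft_torque": the same for the moment, N m; "grip_width": finger opening in m; "grasp_force": force on a finger pad.
Only numpy, scipy, OpenCV 4.12 (cv2) and the standard library are available. Lean on these libraries where they do the work, as an engineer would, in place of code of your own. Each camera call takes 0.05 s, during which the arm holds its last target. There are 200 camera calls.

## Working session

There is one attempt and no reset: what is moved stays moved. The work goes in short steps, Python scripts to look and compute and a tool call to move; the robot and the scene stay as the last step left them, time stands still between calls to the robot, and variables do not carry over. Pictures are saved under pics/ and viewed, at most 10 in all, crops included, and the job is handed in when it is done.

```bash
ls; mkdir -p pics; python3 - <<'E'
from workcell import bot
import cv2,numpy as np
s=bot.sense();print(s['t'],s['position'],s['tcp_rot'],s['grip_width'])
for n in("scene","top"):
    d=bot.snapshot(n);cv2.imwrite(f'pics/{n}0.png',d['pixels']);np.savez(f'{n}0.npz',**d)
    print(n,d['eye'],d['orientation'],d['fx'],d['cx'],d['cy'])
E
```

```text
pics
workcell.py
0.0 [0.21208963 0.61373806 0.2045882 ] [-5.20320778e-01 -3.09791468e+00  2.85940114e-03] 0.09390046273191045
scene [ 1.14249161 -0.44408553  1.02839523] [-2.26262029 -1.09785986  0.40311907] 446.3896573625067 318.42291130059743 239.68943744590277
top [ 0.37384382 -0.02592082  1.5551196 ] [-2.1375677   2.13943936 -0.16240103] 481.68742795413283 311.5564097159525 233.59472754562083
```

View pics/scene0.png

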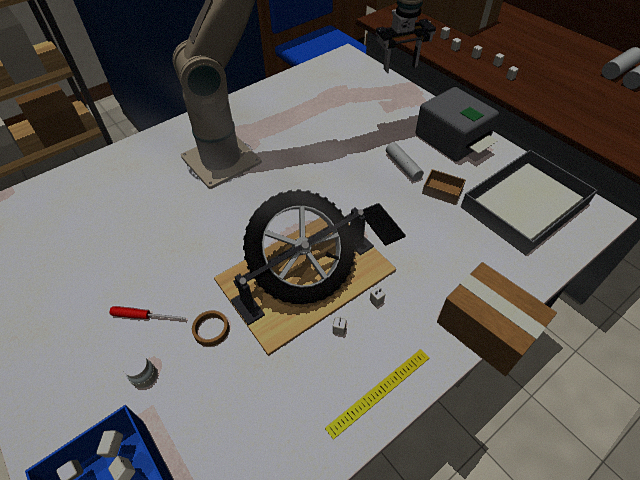

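View pics/top0.png

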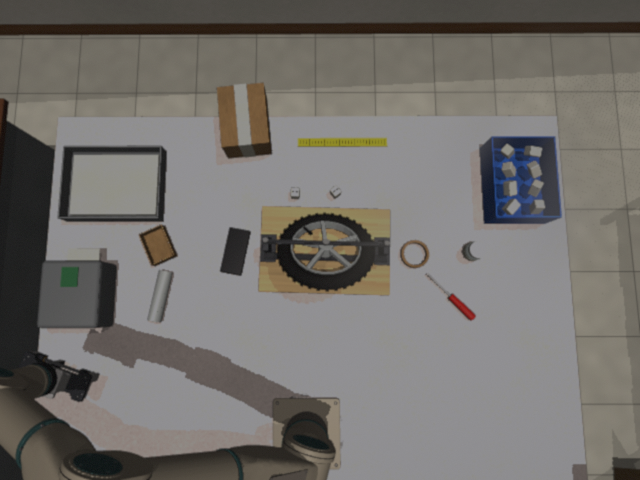

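The scene view shows the wheel hub at about (303,247), with its face towards the camera (+x). The top view shows the plywood base with corners at about (262,207) and (389,295), and the robot base at (305,430). Next I'll fit the stand pose and rectify the wheel face.

```bash
cat > h.py <<'E'
import numpy as np,cv2
from scipy.spatial.transform import Rotation as R
def cloud(d):
    v,u=np.mgrid[:480,:640];z=d['range_z'];
    p=np.stack([(u-d['cx'])/d['fx']*z,(v-d['cy'])/d['fy']*z,z],-1)
    return p@R.from_rotvec(d['orientation']).as_matrix().T+d['eye']
def proj(d,P):
    c=(np.asarray(P)-d['eye'])@R.from_rotvec(d['orientation']).as_matrix()
    return np.stack([d['fx']*c[...,0]/c[...,2]+d['cx'],d['fy']*c[...,1]/c[...,2]+d['cy']],-1).astype(np.float32)
def face(d,hub,yaw,n=600,half=.15):
    # rectified: image up = upslope, right = ccw-consistent right when looking at the face
    S=R.from_euler('z',yaw).as_matrix();U=S@[-.819,0,.574];Y=S@[0,1,0]
    g=(np.arange(n)-n/2)/(n/2)*half
    a,b=np.meshgrid(g,-g)
    m=proj(d,hub+a[...,None]*Y+b[...,None]*U)
    return cv2.remap(d['pixels'],m[...,0],m[...,1],cv2.INTER_LINEAR)
E
python3 - <<'E'
from h import *
for n in('top','scene'):
    d=dict(np.load(n+'0.npz'));P=cloud(d);z=P[...,2]
    hsv=cv2.cvtColor(d['pixels'],cv2.COLOR_BGR2HSV)
    m=(np.abs(z-.012)<.006)&(hsv[...,1]>70)&(hsv[...,2]>70)&(abs(P[...,1])<.4)&(P[...,0]>.2)&(d['range_z']>0)
    m=cv2.morphologyEx(m.astype(np.uint8),cv2.MORPH_OPEN,np.ones((3,3)))
    k,l,st,_=cv2.connectedComponentsWithStats(m)
    big=[i for i in range(1,k) if st[i,4]>60]; 
    pts=P[np.isin(l,big)&(np.hypot(P[...,0]-.53,P[...,1]+.04)<.3)][:,:2].astype(np.float32)
    print(n,len(pts),cv2.minAreaRect(pts))
    T=P[(z>.03)&(np.hypot(P[...,0]-.53,P[...,1]+.05)<.28)]
    print(T.min(0),T.max(0))
    # posts/bar: black high pts
    s=P[(z>.03)&(z<.3)&(np.hypot(P[...,0]-.53,P[...,1]+.05)<.13)]
    c=s.mean(0);print(c,np.linalg.svd(s-c,full_matrices=0)[2][2])
E
```

```text
top 3546 ((0.5642131567001343, -0.061814919114112854), (0.4160790741443634, 0.2775094211101532), 88.4713134765625)
[ 0.37384382 -0.3222712   0.03024275] [0.77067984 0.12582853 1.5551196 ]
[ 0.53087647 -0.05036175  0.14815052] [-0.58043703  0.02107187 -0.81403245]
scene 5397 ((0.5638855695724487, -0.0608481764793396), (0.41802772879600525, 0.2809174656867981), 88.61433410644531)
[ 0.42549798 -0.24865721  0.03000712] [0.77024384 0.12874237 0.21541404]
[ 0.53959005 -0.05047265  0.1481471 ] [ 0.57666708 -0.0121057   0.81688955]
```

```bash
python3 - <<'E'
from h import *
d=dict(np.load('scene0.npz'))
f=face(d,np.array([.564,-.0613,.135]),-.025)
for r in(22,50,100):cv2.circle(f,(300,300),r*2,(0,255,255),1)
cv2.imwrite('pics/face0.png',f)
E
```

```text
(no output)
```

View pics/face0.png

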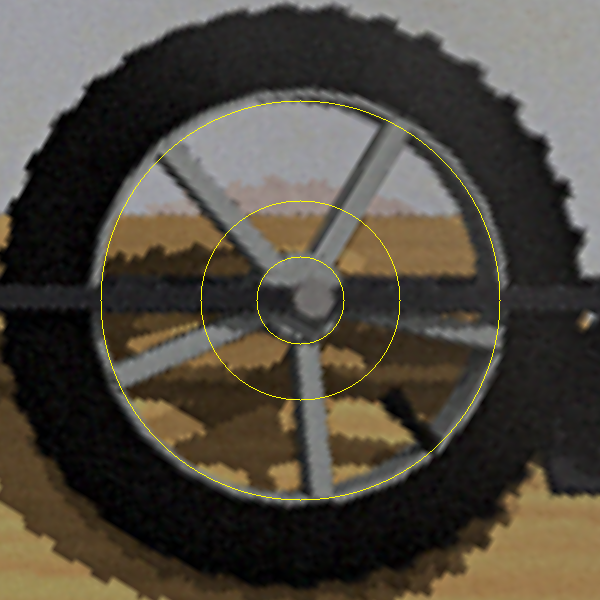

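The rectified face shows the valve stem in the lower right, from about (395,395) to (430,440). The spokes end at about (395,125), (165,150), (115,378), (318,490) and (500,340). That puts the stem at about 222° (3.88 rad), so the wheel needs about +138° counter-clockwise.

I'll do it in two pushes. The first goes in the upper half on the upper-right spoke. The second goes in the lower half, in a gap without the stem.

```bash
cat >> h.py <<'E'
HUB=np.array([.564,-.0613,.135]);YAW=-.025
S=R.from_euler('z',YAW).as_matrix();U=S@[-.819,0,.574];Y=S@[0,1,0];N=S@[.574,0,.819]
def st(bot):
    s=bot.sense();p=s['position']-HUB;Q=R.from_rotvec(s['tcp_rot']).as_matrix()
    print('t %.2f pos'%s['t'],s['position'].round(4),'wheel Y,U,N mm',(np.array([p@Y,p@U,p@N])*1000).round(1),'z',Q[:,2].round(3),'y',Q[:,1].round(3),'F',np.round(s['contact_force'],1),'q',np.round(s['q'],2))
    return s,Q
def go(bot,y,u,n):
    s,Q=st(bot);print('tool delta',(Q.T@(HUB+(y*Y+u*U+n*N)/1000-s['position'])).round(4))
    T=np.stack([U,Y,-N],1);print('rot',R.from_matrix(Q.T@T).as_rotvec().round(3))
E
```

Call:
{"name": "run_rows", "arguments": {
  "increments": [0, 0, -0.05, 0, 0, -0.155, 0, 0, -0.05, 0, 0, -0.155, -0.0315, -0.0515, -0.004, 0, 0, 0, -0.0315, -0.0515, -0.004, 0, 0, 0, -0.0315, -0.0515, -0.004, 0, 0, 0, -0.0315, -0.0515, -0.004, 0, 0, 0, -0.0315, -0.0515, -0.004, 0, 0, 0, -0.0315, -0.0515, -0.004, 0, 0, 0, -0.0315, -0.0515, -0.004, 0, 0, 0, -0.0315, -0.0515, -0.004, 0, 0, 0, -0.0315, -0.0515, -0.004, 0, 0, 0],
  "jaw": 0,
  "grip_force": 10
}}

```text
t: 1.48
position: [0.4857, 0.1428, 0.3415]
tcp_rot: [-0.035, -3.141, -0.0]
contact_force: [1.4, 0.6, 0.1]
grip_width: 0.0004
grasp_force: 0.0
```

```bash
python3 -c "
from h import *;from workcell import bot
go(bot,40,40,100)"
```

```text
t 1.48 pos [0.4857 0.1428 0.3415] wheel Y,U,N mm [202.  186.8 121.3] z [-0.  0. -1.] y [0.023 1.    0.   ] F [1.4 0.6 0.1] q [-0.43  0.28  0.12  1.71 -0.04  1.15  1.25]
tool delta [-0.1076 -0.1623  0.1016]
rot [-0.001  0.611  0.002]
```

Call:
{"name": "run_rows", "arguments": {
  "increments": [-0.0285, -0.038, 0.0265, 0, 0, 0, -0.0285, -0.038, 0.0265, 0, 0, 0, -0.0285, -0.038, 0.0265, 0, 0, 0, -0.0285, -0.038, 0.0265, 0, 0, 0, 0, 0, 0, 0, 0.153, 0, 0, 0, 0, 0, 0.153, 0, 0, 0, 0, 0, 0.153, 0, 0, 0, 0, 0, 0.153, 0, 0, 0, 0, 0, 0, 0, 0, 0, 0, 0, 0, 0]
}}

```text
t: 2.72
position: [0.5955, -0.0101, 0.2358]
tcp_rot: [-0.029, -2.531, -0.009]
contact_force: [-0.2, 0.1, 0.8]
grip_width: 0.0007
grasp_force: 0.0
```

```bash
python3 -c "
from h import *;from workcell import bot
go(bot,49,32,60)"
```

```text
t 2.73 pos [ 0.5955 -0.0101  0.2358] wheel Y,U,N mm [51.9 33.1 99.9] z [-0.573  0.013 -0.819] y [ 0.023  1.    -0.   ] F [-0.2  0.1  0.8] q [-0.07  0.94  0.15  0.97 -0.11  1.85  1.6 ]
tool delta [-0.0011 -0.0029  0.0398]
rot [-0.001  0.001  0.002]
```

Call:
{"name": "run_rows", "arguments": {
  "increments": [-0.001, -0.003, 0.02, 0, 0, 0, 0, 0, 0.02, 0, 0, 0, 0, 0, 0.02, 0, 0, 0, 0, 0, 0.02, 0, 0, 0, 0, 0, 0, 0, 0, 0]
}}

```text
t: 3.35
position: [0.5496, -0.0118, 0.172]
tcp_rot: [-0.029, -2.532, -0.01]
contact_force: [-0.8, 0.2, -0.1]
grip_width: 0.0009
grasp_force: 0.0
```

```bash
python3 - <<'E'
from h import *;from workcell import bot
go(bot,49,32,-14)
d=bot.snapshot('scene');cv2.imwrite('pics/s1.png',cv2.resize(d['pixels'][130:350,190:450],None,fx=2.5,fy=2.5))
E
```

```text
t 3.35 pos [ 0.5496 -0.0118  0.172 ] wheel Y,U,N mm [49.1 34.  21.3] z [-0.572  0.013 -0.82 ] y [0.023 1.    0.   ] F [-0.8  0.2 -0.1] q [-0.08  0.91  0.15  1.22 -0.1   1.62  1.62]
tool delta [-0.002  -0.0001  0.0353]
rot [-0.001  0.002  0.002]
```

View pics/s1.png

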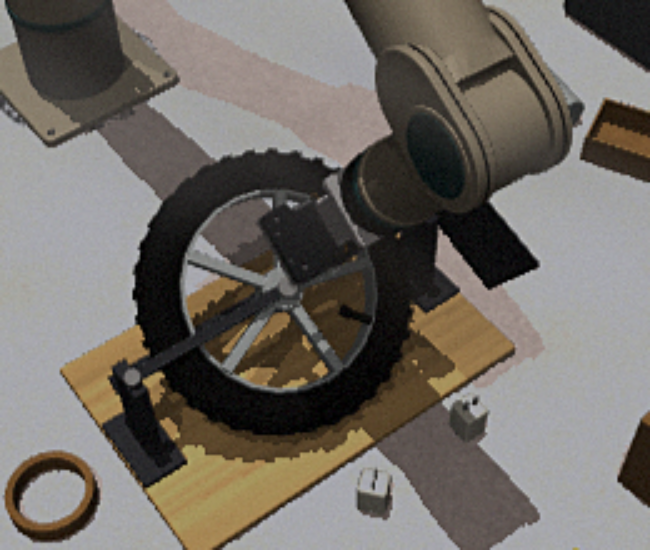

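The crop shows the gripper over the upper-right gap at about (310,240), clear of the bar and post. Next I'll insert the finger and work out the push waypoints.

Call:
{"name": "run_rows", "arguments": {
  "increments": [-0.001, 0, 0.009, 0, 0, 0, -0.001, 0, 0.009, 0, 0, 0, 0, 0, 0.009, 0, 0, 0, 0, 0, 0.008, 0, 0, 0, 0, 0, 0, 0, 0, 0]
}}

```text
t: 4.03
position: [0.5313, -0.0116, 0.139]
tcp_rot: [-0.029, -2.528, -0.009]
contact_force: [-0.3, -0.1, 0.1]
grip_width: 0.0007
grasp_force: 0.0
```

```bash
cat >> h.py <<'E'
def way(a,b,step,r=52):
    o=None
    for th in np.arange(a,b+.1,step):
        c,s=np.cos(np.radians(th)),np.sin(np.radians(th));p=6+12.5*abs(c)+8*abs(s)
        x=r*np.array([-s,c])+p*np.array([c,s]);print(th,'Y,U',x.round(1),'d(x=U,y=Y)',None if o is None else (x-o)[::-1].round(1));o=x
E
python3 - <<'E'
from h import *;from workcell import bot
st(bot);way(-30,80,11)
E
```

```text
t 4.03 pos [ 0.5313 -0.0116  0.139 ] wheel Y,U,N mm [ 48.9  30.1 -16.2] z [-0.576  0.013 -0.818] y [ 0.023  1.    -0.   ] F [-0.3 -0.1  0.1] q [-0.09  0.92  0.14  1.31 -0.1   1.54  1.62]
-30.0 Y,U [44.  34.6] d(x=U,y=Y) None
-19.0 Y,U [36.2 42.5] d(x=U,y=Y) [ 7.9 -7.8]
-8.0 Y,U [26.5 48.8] d(x=U,y=Y) [ 6.3 -9.7]
3.0 Y,U [16.2 52.9] d(x=U,y=Y) [  4.1 -10.4]
14.0 Y,U [ 6.9 55.3] d(x=U,y=Y) [ 2.4 -9.3]
25.0 Y,U [-3.2 55.9] d(x=U,y=Y) [  0.6 -10.1]
36.0 Y,U [-13.7  54.3] d(x=U,y=Y) [ -1.6 -10.5]
47.0 Y,U [-24.1  50.4] d(x=U,y=Y) [ -3.9 -10.4]
58.0 Y,U [-33.8  44. ] d(x=U,y=Y) [-6.4 -9.7]
69.0 Y,U [-42.1  35.4] d(x=U,y=Y) [-8.6 -8.3]
80.0 Y,U [-48.4  24.8] d(x=U,y=Y) [-10.6  -6.3]
```

Call:
{"name": "run_rows", "arguments": {
  "increments": [0.0023, -0.0025, -0.001, 0, 0, 0, 0.0023, -0.0025, 0, 0, 0, 0, 0.0026, -0.0026, 0, 0, 0, 0, 0.0026, -0.0026, 0, 0, 0, 0, 0.0026, -0.0026, 0, 0, 0, 0, 0.0021, -0.0032, 0, 0, 0, 0, 0.0021, -0.0032, 0, 0, 0, 0, 0.0021, -0.0032, 0, 0, 0, 0, 0.0014, -0.0035, 0, 0, 0, 0, 0.0014, -0.0035, 0, 0, 0, 0, 0.0014, -0.0035, 0, 0, 0, 0, 0, 0, 0, 0, 0, 0]
}}

```text
t: 5.52
position: [0.5126, -0.045, 0.1538]
tcp_rot: [-0.03, -2.528, -0.008]
contact_force: [1.0, 1.7, -0.3]
grip_width: 0.0004
grasp_force: 0.4
```

```bash
python3 - <<'E'
from h import *;from workcell import bot
go(bot,16.2,52.9,-15)
d=bot.snapshot('scene');f=face(d,HUB,YAW)
cv2.imwrite('pics/f2.png',f)
E
```

```text
t 5.53 pos [ 0.5126 -0.045   0.1538] wheel Y,U,N mm [ 15.   53.2 -14.3] z [-0.575  0.012 -0.818] y [ 0.023  1.    -0.001] F [ 1.   1.7 -0.3] q [-0.05  0.88  0.15  1.36 -0.08  1.52  1.66]
tool delta [-0.0003  0.0012  0.0007]
rot [-0.002 -0.002  0.001]
```

View pics/f2.png

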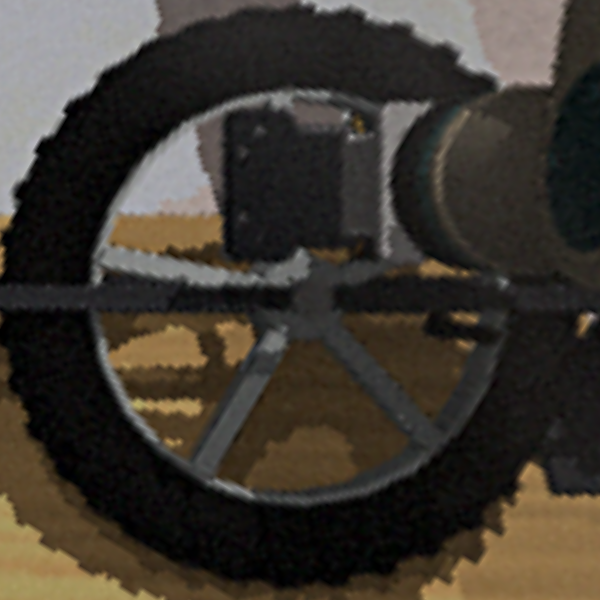

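The wheel has turned about 36°. The stem is now at (460,325), a spoke is at (100,258), and the hub is steady. I'll continue the arc.

Call:
{"name": "run_rows", "arguments": {
  "increments": [0.0009, -0.0031, 0, 0, 0, 0, 0.0008, -0.0031, 0, 0, 0, 0, 0.0008, -0.0031, 0, 0, 0, 0, 0.0002, -0.0034, 0, 0, 0, 0, 0.0002, -0.0034, 0, 0, 0, 0, 0.0002, -0.0034, 0, 0, 0, 0, -0.0005, -0.0035, 0, 0, 0, 0, -0.0005, -0.0035, 0, 0, 0, 0, -0.0006, -0.0035, 0, 0, 0, 0, -0.0013, -0.0035, 0, 0, 0, 0, -0.0013, -0.0035, 0, 0, 0, 0, -0.0013, -0.0035, 0, 0, 0, 0]
}}

```text
t: 7.08
position: [0.514, -0.085, 0.1522]
tcp_rot: [-0.029, -2.529, -0.009]
contact_force: [-0.5, 2.4, 0.2]
grip_width: 0.0007
grasp_force: 1.1
```

Call:
{"name": "run_rows", "arguments": {
  "increments": [-0.0021, -0.0032, 0, 0, 0, 0, -0.0021, -0.0032, 0, 0, 0, 0, -0.0021, -0.0032, 0, 0, 0, 0, -0.0029, -0.0028, 0, 0, 0, 0, -0.0029, -0.0028, 0, 0, 0, 0, -0.0029, -0.0028, 0, 0, 0, 0, -0.003, -0.002, 0, 0, 0, 0, 0, 0, 0, 0, 0, 0]
}}

```text
t: 8.07
position: [0.5287, -0.1061, 0.1415]
tcp_rot: [-0.03, -2.53, -0.007]
contact_force: [0.2, -0.1, 0.7]
grip_width: 0.0006
grasp_force: 0.0
```

```bash
python3 - <<'E'
from h import *;from workcell import bot
go(bot,-44,33,-15)
E
```

```text
t 8.07 pos [ 0.5287 -0.1061  0.1415] wheel Y,U,N mm [-45.7  31.7 -14.3] z [-0.574  0.012 -0.819] y [ 0.023  1.    -0.002] F [ 0.2 -0.1  0.7] q [ 0.03  0.93  0.17  1.29 -0.05  1.54  1.74]
tool delta [0.0013 0.0017 0.0007]
rot [-0.003 -0.     0.001]
```

Call:
{"name": "run_rows", "arguments": {
  "increments": [0.003, 0.001, 0, 0, 0, 0, 0, 0, -0.025, 0, 0, 0, 0, 0, -0.025, 0, 0, 0, 0, 0, -0.025, 0, 0, 0, 0, 0, -0.02, 0, 0, 0, -0.03, 0.016, 0, 0, 0, 0, -0.03, 0.016, 0, 0, 0, 0, -0.03, 0.016, 0, 0, 0, 0, 0, 0, 0, 0, 0, 0, 0, 0, 0, 0, 0, 0]
}}

```text
t: 9.32
position: [0.6549, -0.0598, 0.1703]
tcp_rot: [-0.03, -2.529, -0.007]
contact_force: [0.4, 0.1, 0.3]
grip_width: 0.0004
grasp_force: 0.0
```

```bash
python3 - <<'E'
from h import *;from workcell import bot
go(bot,3.5,-56,-14)
d=bot.snapshot('scene');f=face(d,HUB,YAW)
cv2.imwrite('pics/f3.png',f)
E
```

```text
t 9.32 pos [ 0.6549 -0.0598  0.1703] wheel Y,U,N mm [  3.7 -54.1  81. ] z [-0.574  0.012 -0.818] y [ 0.023  1.    -0.001] F [0.4 0.1 0.3] q [-0.    1.13  0.16  0.72 -0.1   1.91  1.65]
tool delta [-0.002 -0.     0.095]
rot [-0.002 -0.001  0.001]
```

View pics/f3.png

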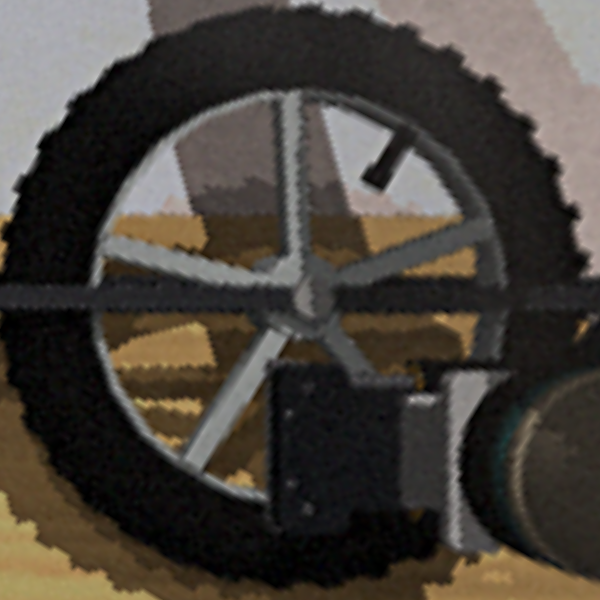

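The stem is now at the upper right, about (400,140), which is -33°. The spokes end at (290,95), (105,245) and (190,465). About 33° remains, so I'll insert in the lower gap behind the 219° spoke.

Call:
{"name": "run_rows", "arguments": {
  "increments": [-0.002, 0, 0.02, 0, 0, 0, 0, 0, 0.02, 0, 0, 0, 0, 0, 0.02, 0, 0, 0, 0, 0, 0.015, 0, 0, 0, 0, 0, 0.01, 0, 0, 0, 0, 0, 0.01, 0, 0, 0, 0, 0, 0, 0, 0, 0]
}}

```text
t: 10.25
position: [0.6019, -0.0578, 0.0908]
tcp_rot: [-0.029, -2.529, -0.009]
contact_force: [-0.0, -0.1, 0.0]
grip_width: 0.0003
grasp_force: 0.0
```

```bash
python3 - <<'E'
from h import *;from workcell import bot
go(bot,3.5,-56,-14); way(214,252,5,50)
E
```

```text
t 10.25 pos [ 0.6019 -0.0578  0.0908] wheel Y,U,N mm [  4.5 -56.3 -14.5] z [-0.575  0.013 -0.818] y [ 0.023  1.    -0.   ] F [-0.  -0.1  0. ] q [-0.02  1.09  0.15  1.04 -0.09  1.63  1.67]
tool delta [ 0.0003 -0.001  -0.0005]
rot [-0.001 -0.001  0.002]
214.0 Y,U [ 10.7 -53.1] d(x=U,y=Y) None
219.0 Y,U [ 15.3 -51.9] d(x=U,y=Y) [1.2 4.7]
224.0 Y,U [ 20.  -50.2] d(x=U,y=Y) [1.7 4.6]
229.0 Y,U [ 24.5 -48.1] d(x=U,y=Y) [2.2 4.5]
234.0 Y,U [ 28.8 -45.4] d(x=U,y=Y) [2.7 4.3]
239.0 Y,U [ 32.9 -42.3] d(x=U,y=Y) [3.1 4.1]
244.0 Y,U [ 36.8 -38.7] d(x=U,y=Y) [3.6 3.8]
249.0 Y,U [ 40.2 -34.7] d(x=U,y=Y) [4.  3.5]
```

Call:
{"name": "run_rows", "arguments": {
  "increments": [0.0015, 0.0036, 0, 0, 0, 0, 0.0015, 0.0036, 0, 0, 0, 0, 0.0015, 0.0036, 0, 0, 0, 0, 0.0017, 0.0046, 0, 0, 0, 0, 0.0022, 0.0045, 0, 0, 0, 0, 0.0027, 0.0043, 0, 0, 0, 0, 0.0016, 0.0021, 0, 0, 0, 0, 0.0016, 0.0021, 0, 0, 0, 0, 0.0018, 0.0019, 0, 0, 0, 0, 0.0018, 0.0019, 0, 0, 0, 0, 0, 0, 0, 0, 0, 0]
}}

```text
t: 11.62
position: [0.5883, -0.0241, 0.1011]
tcp_rot: [-0.028, -2.529, -0.011]
contact_force: [1.0, -0.7, 0.1]
grip_width: 0.0006
grasp_force: 0.4
```

```bash
python3 - <<'E'
from h import *;from workcell import bot
go(bot,42.2,-32,-14)
d=bot.snapshot('scene');f=face(d,HUB,YAW)
cv2.imwrite('pics/f4.png',f)
np.savez('s4.npz',**d)
E
```

```text
t 11.62 pos [ 0.5883 -0.0241  0.1011] wheel Y,U,N mm [ 37.8 -38.5 -14.3] z [-0.575  0.014 -0.818] y [0.023 1.    0.001] F [ 1.  -0.7  0.1] q [-0.06  1.05  0.15  1.1  -0.11  1.61  1.63]
tool delta [ 0.0065  0.0044 -0.0003]
rot [-0.    -0.001  0.003]
```

View pics/f4.png

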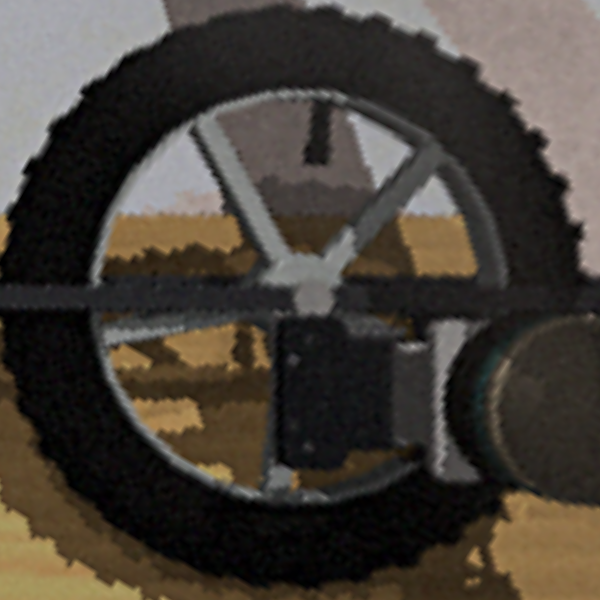

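The stem is close to the top at about (318,130). The spokes end at (205,125), (430,150) and (278,480), so about 7° remains. I'll measure it precisely from depth.

```bash
cat >> h.py <<'E'
from scipy.optimize import least_squares
def phase(d,verbose=True,bad=None):
    P=cloud(d)[d['range_z']>0]-HUB;y,u,n=(P@Y*1e3,P@U*1e3,P@N*1e3)
    b=(n>6)&(n<13.5)&(abs(u)<12)&(abs(y)>30)&(abs(y)<150)
    print('bar slope deg',np.degrees(np.polyfit(y[b],u[b],1)),b.sum())
    r=np.hypot(y,u);m=(abs(n)<3)&(r>35)&(r<92)&(abs(u)>10)
    y,u,n=y[m],u[m],n[m];print(len(y),'n mean',n.mean())
    def res(x):
        yy,uu=y-x[1],u-x[2];th=np.degrees(np.arctan2(-yy,uu));e=(th-x[0]+36)%72-36
        return np.hypot(yy,uu)*np.radians(e)
    best=min((least_squares(res,[a,0,0],loss='soft_l1',f_scale=3) for a in range(0,72,9)),key=lambda s:s.cost)
    print('spoke phase, centre',best.x.round(2),'target 36 ; rms',np.sqrt(np.mean(best.fun**2)).round(2))
    fix=min((least_squares(lambda a:res([a[0],0,0]),[a],loss='soft_l1',f_scale=3) for a in range(0,72,9)),key=lambda s:s.cost)
    print('fixed centre',fix.x.round(2))
E
python3 - <<'E'
from h import *
phase(dict(np.load('s4.npz')));phase(dict(np.load('scene0.npz')))
E
```

```text
bar slope deg [-1.03861861e-01  1.04806925e+02] 339
278 n mean -0.04107522243677824
spoke phase, centre [29.97  2.    2.22] target 36 ; rms 14.5
fixed centre [28.98]
bar slope deg [-6.71715724e-02  1.11245734e+02] 332
437 n mean -0.18760345828372238
spoke phase, centre [-30.17   0.98   0.78] target 36 ; rms 11.99
fixed centre [41.56]
```

```bash
sed -i "s/loss='soft_l1',f_scale=3/loss='cauchy',f_scale=1.5/g" h.py; python3 - <<'E'
from h import *
phase(dict(np.load('s4.npz')));phase(dict(np.load('scene0.npz')));way(245,253,1,50)
E
```

```text
bar slope deg [-1.03861861e-01  1.04806925e+02] 339
278 n mean -0.04107522243677824
spoke phase, centre [30.16  1.97  1.12] target 36 ; rms 14.71
fixed centre [29.27]
bar slope deg [-6.71715724e-02  1.11245734e+02] 332
437 n mean -0.18760345828372238
spoke phase, centre [41.93  0.45  1.01] target 36 ; rms 12.06
fixed centre [41.82]
245.0 Y,U [ 37.5 -37.9] d(x=U,y=Y) None
246.0 Y,U [ 38.2 -37.1] d(x=U,y=Y) [0.8 0.7]
247.0 Y,U [ 38.9 -36.3] d(x=U,y=Y) [0.8 0.7]
248.0 Y,U [ 39.6 -35.5] d(x=U,y=Y) [0.8 0.7]
249.0 Y,U [ 40.2 -34.7] d(x=U,y=Y) [0.8 0.7]
250.0 Y,U [ 40.9 -33.8] d(x=U,y=Y) [0.9 0.7]
251.0 Y,U [ 41.5 -33. ] d(x=U,y=Y) [0.9 0.6]
252.0 Y,U [ 42.2 -32.1] d(x=U,y=Y) [0.9 0.6]
253.0 Y,U [ 42.8 -31.2] d(x=U,y=Y) [0.9 0.6]
```

Call:
{"name": "run_rows", "arguments": {
  "increments": [0.0011, 0.0009, 0, 0, 0, 0, 0.0011, 0.0009, 0, 0, 0, 0, 0.0011, 0.0009, 0, 0, 0, 0, 0.0011, 0.0008, 0, 0, 0, 0, 0, 0, 0, 0, 0, 0, 0, 0, 0, 0, 0, 0]
}}

```text
t: 12.42
position: [0.5847, -0.0213, 0.1036]
tcp_rot: [-0.029, -2.529, -0.01]
contact_force: [1.2, -1.0, 0.2]
grip_width: 0.0004
grasp_force: 0.5
```

```bash
python3 - <<'E'
from h import *;from workcell import bot
s,_=st(bot)
d=bot.snapshot('scene');phase(d)
E
```

```text
t 12.43 pos [ 0.5847 -0.0213  0.1036] wheel Y,U,N mm [ 40.5 -34.1 -14.4] z [-0.575  0.013 -0.818] y [0.023 1.    0.   ] F [ 1.2 -1.   0.2] q [-0.06  1.04  0.15  1.12 -0.11  1.6   1.63]
bar slope deg [  0.3411126  146.69929306] 294
323 n mean -0.154758920951527
spoke phase, centre [34.57  1.39  1.87] target 36 ; rms 12.77
fixed centre [33.73]
```

Call:
{"name": "run_rows", "arguments": {
  "increments": [-0.002, -0.002, 0, 0, 0, 0, -0.002, -0.002, 0, 0, 0, 0, 0, 0, -0.02, 0, 0, 0, 0, 0, -0.04, 0, 0, 0, 0, 0, -0.04, 0, 0, 0, 0, 0.05, -0.02, 0, 0, 0, 0, 0.05, 0, 0, 0, 0, 0, 0.05, 0, 0, 0, 0, 0, 0.05, 0, 0, 0, 0, 0, 0, 0, 0, 0, 0]
}}

```text
t: 13.72
position: [0.6533, 0.1775, 0.1957]
tcp_rot: [-0.02, -2.536, -0.015]
contact_force: [-0.3, 0.7, -1.0]
grip_width: 0.0001
grasp_force: 0.0
```

```bash
python3 - <<'E'
from h import *;from workcell import bot
s,_=st(bot)
d=bot.snapshot('scene');phase(d);f=face(d,HUB+.001*Y+.001*U,YAW)
for r in(20,44,66,100):cv2.circle(f,(300,300),r*2,(0,255,255),1)
for a in range(36,396,72):
    a=np.radians(a);cv2.line(f,(300,300),(int(300-200*np.sin(a)),int(300-200*np.cos(a))),(0,0,255),1)
cv2.line(f,(300,100),(300,170),(0,255,0),1)
cv2.imwrite('pics/f5.png',f);phase(bot.snapshot('top'));np.savez('s5.npz',**d)
E
```

```text
t 13.72 pos [0.6533 0.1775 0.1957] wheel Y,U,N mm [241.  -33.4  97.6] z [-0.569  0.015 -0.822] y [0.018 1.    0.007] F [-0.3  0.7 -1. ] q [-0.2   1.14 -0.1   0.61 -0.09  1.98  1.27]
bar slope deg [ -0.13251557 101.25281363] 336
449 n mean -0.12325919159766388
spoke phase, centre [34.38  0.16  1.13] target 36 ; rms 10.99
fixed centre [-37.62]
bar slope deg [-0.19991776 74.13920219] 252
217 n mean -0.15734293585266848
spoke phase, centre [34.42  0.15 -0.42] target 36 ; rms 12.5
fixed centre [34.37]
```

View pics/f5.png

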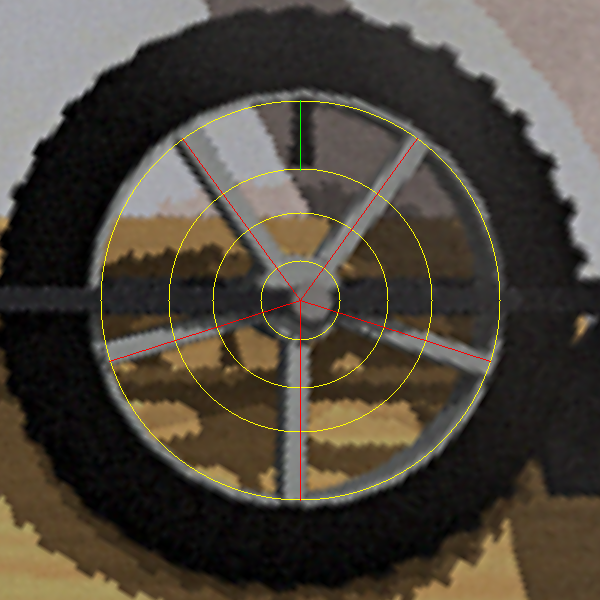

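The stem lies almost on the green line at (302,130), and the spokes sit a degree or two short of the red target lines. Both cameras' depth fits give 34.4° against 36°. One small corrective push should finish it.

Call:
{"name": "run_rows", "arguments": {
  "increments": [0, -0.05, 0.02, 0, 0, 0, 0, -0.05, 0, 0, 0, 0, 0, -0.05, 0, 0, 0, 0, 0, -0.05, 0, 0, 0, 0, 0, -0.004, 0, 0, 0, 0, 0, 0, 0, 0, 0, 0]
}}

```text
t: 14.58
position: [0.6385, -0.0331, 0.1794]
tcp_rot: [-0.033, -2.538, -0.013]
contact_force: [-0.1, 0.7, -0.6]
grip_width: 0.0007
grasp_force: 0.0
```

```bash
python3 - <<'E'
from h import *;from workcell import bot
go(bot,34,-39,-14)
E
```

```text
t 14.57 pos [ 0.6385 -0.0331  0.1794] wheel Y,U,N mm [ 30.1 -34.9  78.7] z [-0.568  0.017 -0.823] y [0.027 1.    0.002] F [-0.1  0.7 -0.6] q [ 0.03  1.06 -0.06  0.82  0.03  1.86  1.53]
tool delta [-0.0034  0.0037  0.0927]
rot [ 0.002  0.008 -0.   ]
```

Call:
{"name": "run_rows", "arguments": {
  "increments": [-0.0034, 0.0037, 0.02, 0, 0.008, 0, 0, 0, 0.02, 0, 0, 0, 0, 0, 0.02, 0, 0, 0, 0, 0, 0.015, 0, 0, 0, 0, 0, 0.01, 0, 0, 0, 0, 0, 0.008, 0, 0, 0, 0, 0, 0, 0, 0, 0, 0, 0, 0, 0, 0, 0]
}}

```text
t: 15.58
position: [0.5887, -0.0265, 0.1015]
tcp_rot: [-0.03, -2.531, -0.012]
contact_force: [1.0, -0.5, 1.1]
grip_width: 0.0004
grasp_force: 0.0
```

```bash
python3 - <<'E'
from h import *;from workcell import bot
go(bot,41.5,-32.8,-14)
E
```

```text
t 15.57 pos [ 0.5887 -0.0265  0.1015] wheel Y,U,N mm [ 35.4 -38.8 -13.8] z [-0.573  0.015 -0.819] y [0.024 1.    0.002] F [ 1.  -0.5  1.1] q [ 0.03  1.04 -0.06  1.1   0.03  1.61  1.52]
tool delta [0.006  0.0061 0.0002]
rot [0.001 0.001 0.002]
```

Call:
{"name": "run_rows", "arguments": {
  "increments": [0.0015, 0.0015, 0, 0, 0, 0, 0.0015, 0.0015, 0, 0, 0, 0, 0.001, 0.001, 0, 0, 0, 0, 0.001, 0.001, 0, 0, 0, 0, 0.001, 0.001, 0, 0, 0, 0, 0, 0, 0, 0, 0, 0, 0, 0, 0, 0, 0, 0]
}}

```text
t: 16.45
position: [0.5836, -0.0209, 0.1046]
tcp_rot: [-0.03, -2.53, -0.011]
contact_force: [1.0, -2.3, -1.3]
grip_width: 0.0007
grasp_force: 0.9
```

```bash
python3 - <<'E'
from h import *;from workcell import bot
st(bot);phase(bot.snapshot('scene'));phase(bot.snapshot('top'))
E
```

```text
t 16.45 pos [ 0.5836 -0.0209  0.1046] wheel Y,U,N mm [ 40.9 -32.6 -14.2] z [-0.574  0.015 -0.819] y [0.024 1.    0.001] F [ 1.  -2.3 -1.3] q [ 0.03  1.03 -0.07  1.12  0.03  1.6   1.51]
bar slope deg [  0.57037852 161.14479778] 266
299 n mean -0.01102771167134145
spoke phase, centre [35.74  1.24  1.35] target 36 ; rms 12.71
fixed centre [35.04]
bar slope deg [-0.28367042 59.18180538] 160
40 n mean -0.39720376085789055
spoke phase, centre [-44.13  -6.57 -11.88] target 36 ; rms 3.07
fixed centre [36.1]
```

Call:
{"name": "run_rows", "arguments": {
  "increments": [-0.002, -0.002, 0, 0, 0, 0, -0.002, -0.002, 0, 0, 0, 0, 0, 0, -0.02, 0, 0, 0, 0, 0, -0.04, 0, 0, 0, 0, 0, -0.04, 0, 0, 0, 0.02, 0.05, -0.01, 0, 0, 0, 0.03, 0.05, 0, 0, 0, 0, 0.03, 0.05, 0, 0, 0, 0, 0.03, 0.05, 0, 0, 0, 0, 0, 0, 0, 0, 0, 0, 0, 0, 0, 0, 0, 0]
}}

```text
t: 17.92
position: [0.5646, 0.1753, 0.2558]
tcp_rot: [-0.03, -2.53, -0.011]
contact_force: [-0.6, -0.3, 0.0]
grip_width: 0.0004
grasp_force: 0.0
```

```bash
python3 - <<'E'
from h import *;from workcell import bot
s,_=st(bot)
for i in range(3):
    d=bot.snapshot('scene');phase(d);phase(bot.snapshot('top'))
cv2.imwrite('pics/s6.png',d['pixels'])
E
```

```text
t 17.93 pos [0.5646 0.1753 0.2558] wheel Y,U,N mm [236.5  73.7  95.9] z [-0.574  0.014 -0.819] y [0.024 1.    0.001] F [-0.6 -0.3  0. ] q [-0.21  0.9  -0.1   1.   -0.11  1.83  1.25]
bar slope deg [-4.40146065e-02  1.07003002e+02] 316
446 n mean -0.11004620254025473
spoke phase, centre [36.01  1.29  1.05] target 36 ; rms 12.18
fixed centre [35.97]
bar slope deg [-5.64012623e-02  7.90627043e+01] 269
217 n mean -0.0712050813784733
spoke phase, centre [35.69 -0.63 -0.68] target 36 ; rms 12.94
fixed centre [35.88]
bar slope deg [ -0.15679828 107.236584  ] 344
447 n mean -0.045915333849487656
spoke phase, centre [35.63  0.83  1.32] target 36 ; rms 10.87
fixed centre [35.7]
bar slope deg [-0.15351736 60.87821589] 265
214 n mean -0.22474251019350722
spoke phase, centre [36.59  0.77 -0.11] target 36 ; rms 13.46
fixed centre [36.61]
bar slope deg [ -0.18333994 101.55740481] 337
445 n mean -0.047479036696652877
spoke phase, centre [35.77  0.82  1.1 ] target 36 ; rms 11.26
fixed centre [35.66]
bar slope deg [-0.18761744 64.96668649] 261
207 n mean 0.10622281861999636
spoke phase, centre [35.56 -0.12 -1.44] target 36 ; rms 13.8
fixed centre [36.06]
```

View pics/s6.png

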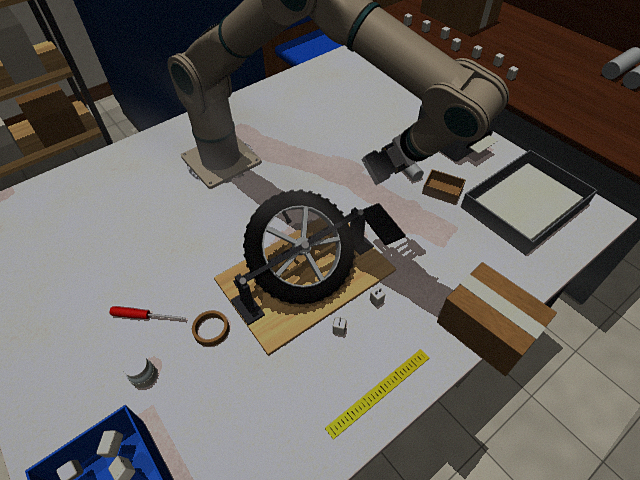

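The spokes measure 35.9° against the 36° target. The stem is at the top near (287,215), the hand is clear at (390,165), and the other objects are where they were. Handing in.

```bash
python3 -c "
from workcell import bot
print(bot.close_job())"
```

```text
the job is handed in; nothing more can be done
None
```

The wheel was at rest with its valve stem straight up the slope, within about half a degree by camera measurement. The hand was clear, nothing else looked moved, and I handed the job in at about 18 s.

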